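Take the vial rack off the fraction collector

ROBOT

A 7-joint arm with a two-finger parallel gripper is mounted at the origin on a cart in front of the work surface, level with it; the furniture and walls round the work are solid. World frame = base frame: x ahead of the robot, y to its left, z up, the work surface at z = 0. Lengths are in m, angles in degrees, forces in N, time in s.
With the tool pointing down it reaches from about 0.425 to 0.875 m from the base axis. Payload 8.4 kg.
Tool frame: the origin (TCP) lies at the very end of the fingers, on their centre line; the grasp point (between the pads) lies 19 mm behind it (arm.grip_depth is the distance from the TCP to the grasp point, in m); z points along the fingers, y is the line along which they close (so a half turn about z gives the same grasp; the last joint's range is limited). The gripper opens to 85 mm and grips with 20 to 120 N. Pads are 22 mm wide; open, the fingers measure 114 mm over their backs; the gripper's body (76 mm by 85 mm) begins 54 mm behind the grasp point. The pads swing forward as they close: fully open they stand 13 mm farther back than shut.
Start: joints at [-5.684, 19.091, 2.286, 83.961, -0.768, 76.965, -3.352], TCP at [0.65, -0, 0.231] pointing down, gripper open.
Joint ranges: [-147.57, 147.57], [-21.85, 119.76], [-74.77, 79.35], [14.55, 137.4], [-85.83, 265.84], [4.83, 119.75], [-152.11, 152.11]. Speed limits (degrees/s): [127.2, 127.2, 159.86, 159.86, 180, 180, 180].

INTERFACE

Orientations are given as [roll, pitch, yaw] about the fixed x, y, z axes, in that order (R = Rz(yaw) Ry(pitch) Rx(roll)).
In Python, from station import arm gives the robot as it stands. The module is installed in compiled form; this text tells all that it offers.
- The arm moves only by the shell command python3 -m pendant 'ROWS' [OPENING] [FORCE]. ROWS is a JSON object of lists of equal length, an entry for each row: "linear": the shift along the world's x, y, z each as a share of 0.02 m, from -1 to 1, a list of three; "angular": the turn, a rotation vector about the world's x, y, z each as a share of 5 degrees, from -1 to 1, a list of three. A call has 1 to 10 rows; each row shifts and turns the commanded pose from where the row before left it; what a row does not reach is not made up. A row lasts 1/8 s, in which the tool goes at most 62.5 mm and 10.7 degrees, less where a joint would pass 70% of its speed; a pose out of reach is approached as far as the arm can. A call with a number of a shift or a turn outside -1 to 1 is refused whole. A call with a gripper value outside its range is refused whole. OPENING is the opening, from 0 (shut) to 1 (fully open), set as the call begins (- or left out, the last holds). The fingers move at their own pace and stop on an object; FORCE is the grip in N (left out, the last holds). Time passes only in rows, so rows that do not move let the fingers close. It gives the time, the measured TCP pose, the force, the opening and the grip force at its end, in the units of the state.
- arm.read_state(): the state, without advancing time (a new reading comes with each control period).
- arm.read_camera(name): name is "scene" or "side" or "wrist"; returns (picture, depth): 420x560x3 uint8, blue, green, red; 420x560 float32, m along the optical axis (not along the pixel's ray), 0 where there is no reading.
- arm.calibration(name): a dict with "fx", "fy", "cx", "cy" (pixels), "pose" (4x4, takes a point from camera to world coordinates). Camera axes: x right, y down, z forward; pixel columns grow to the right and rows downward; lengths in m; the calibration is good to about 2 mm. A picture is of the moment at which its call begins: read the wrist's pose just before it. calibration takes no time and is no camera call; for the wrist camera it gives the pose at the moment of the call.
- arm.sign_off(): hands the job in; it is judged then, once.
The state is a dict: "time": time; "joints": joint angles; "joint_vel": joint speeds; "tau": joint torques, N m; "eef_pos": TCP position; "eef_rot": TCP orientation; "force": force on the tool from outside, world axes, zero at the start; "torque": the same for the moment, N m; "finger_gap": finger opening in m; "finger_force": force on a finger pad.
Only numpy, scipy, OpenCV 4.12 (cv2) and the standard library are available. Lean on these libraries where they do the work, as an engineer would, in place of code of your own. Each camera call takes 0.05 s, during which the arm holds its last target. There are 200 camera calls.

TASK

The run is finished: slide the fraction collector's shuttle (it has an upright thumb grip in front) out from under the dropper needle all the way left to the green unloading mark, without lifting the rack on it or touching the dropper. Leave the shuttle there and lift the clear vial rack, the one with the black handle, straight up out of it, never tipping it, with all its vials. Finish still holding the rack steady and level over the shuttle, about 10 cm above its seat, so that I can check the vials; do not put it down, and leave the other things on the bench alone.

Things in the scene. Friction and masses are not known exactly. Their poses are not given: they have to be found in the camera images.
- collector: Fraction collector, fixed to the bench: white housing 200 (x) x 370 (y) x 34 mm high, with display on its front. Origin: centre of its underside on the bench; +x to its back, +y to its left along the two guide rods, z up. On the front edge of its deck: blue mark at y = -75 mm (collecting), green mark at y = +75 mm (unloading). Its end blocks at y = +-164 mm reach 57 mm up.
- dropper: The dropper of the collector, fixed at its blue station: steel column 16 mm across at x = +82, y = -75 mm in the collector's frame, up to z = 224 mm; from it a white arm 24 mm wide (z = 188 to 206 mm) reaches forward to x = +16 mm, with a grey head (down to z = 168 mm) and a thin needle at x = +31 mm whose tip at z = 105 mm stands 6 mm above the vials of the rack's rear row. Origin: foot of the column, 34 mm above the bench; axes as the collector's. Must not be touched.
- shuttle (a joint): Position of the shuttle along the rods in m: 0 = right end, rack under the needle (blue mark); 0.15 = left end stop (green mark, unloading). Grows along the collector's +y. It slides with about 2 N of friction and stays where it is left.
- shuttle_grip (a point): Centre of the shuttle's black upright thumb grip, with a green stripe, in front of the rack: 22 (x) x 14 (y) x 36 mm high; this point is 18 mm below its top and 76 mm above the bench. Free on both y sides from 42 mm below this point (the deck) up; pinch it from above across its 14 mm. Axes as the collector's; moves with the shuttle.
- shuttle_seat (a point): Centre of the top of the shuttle's plate, 58 mm above the bench, on which the rack stands between four black corner brackets 9 mm high with 2 to 3 mm play all round. Axes as the collector's; moves with the shuttle. Plate 112 x 146 mm.
- rack: Clear acrylic vial rack, loose, 95 (x) x 129 (y) x 23 mm high, with a steel lift-out bail (7 mm wire up at y = +-57 mm) over its long axis; about 0.4 kg with its vials. Vials fill it: eight loose ones in its two left (+y) columns, the others fixed in it; their tops are 41 mm above its underside. Origin: centre of its underside; z up. It stands on shuttle_seat with its axes as the collector's.
- rack_grip (a point): Centre of the rack's handle, the thing to grasp: black grip sleeve 14 (x) x 72 (y) x 18 mm high, 105 mm above the rack's underside, with the tops of the vials 64 mm below it. Long along the rack's y; pinch it from above across its 14 mm (x). Seated, it is 105 mm above shuttle_seat.
- vial_a: Loose crimp-cap vial, 9 mm across, 36 mm high, standing in a hole of the rack with about 1 mm play; origin at the centre of its foot, at x = -31, y = 44, z = 5 mm in the rack's frame.
- vial_b: Loose crimp-cap vial, 9 mm across, 36 mm high, standing in a hole of the rack with about 1 mm play; origin at the centre of its foot, at x = -10.5, y = 44, z = 5 mm in the rack's frame.
- vial_c: Loose crimp-cap vial, 9 mm across, 36 mm high, standing in a hole of the rack with about 1 mm play; origin at the centre of its foot, at x = 10.5, y = 44, z = 5 mm in the rack's frame.
- vial_d: Loose crimp-cap vial, 9 mm across, 36 mm high, standing in a hole of the rack with about 1 mm play; origin at the centre of its foot, at x = 31, y = 44, z = 5 mm in the rack's frame.
- vial_e: Loose crimp-cap vial, 9 mm across, 36 mm high, standing in a hole of the rack with about 1 mm play; origin at the centre of its foot, at x = -31, y = 25, z = 5 mm in the rack's frame.
- vial_f: Loose crimp-cap vial, 9 mm across, 36 mm high, standing in a hole of the rack with about 1 mm play; origin at the centre of its foot, at x = -10.5, y = 25, z = 5 mm in the rack's frame.
- vial_g: Loose crimp-cap vial, 9 mm across, 36 mm high, standing in a hole of the rack with about 1 mm play; origin at the centre of its foot, at x = 10.5, y = 25, z = 5 mm in the rack's frame.
- vial_h: Loose crimp-cap vial, 9 mm across, 36 mm high, standing in a hole of the rack with about 1 mm play; origin at the centre of its foot, at x = 31, y = 25, z = 5 mm in the rack's frame.
- petri_dish: Bystander, loose: closed petri dish, 59 mm across, 15 mm high. Leave it alone. Origin: centre of its underside.
- tape_roll: Bystander, loose: green tape roll lying flat, 78 mm across, 19 mm high. Leave it alone. Origin: centre of its underside.
- orange_tube: Bystander, loose: small standing tube with orange cap, 22 mm across, 71 mm high. Leave it alone. Origin: centre of its underside.
- marker: Bystander, loose: black marker pen lying on the bench, 130 mm long. Leave it alone. Origin: centre of its underside.
- notes: Bystander, loose: pad of yellow sticky notes, 78x77x13 mm. Leave it alone. Origin: centre of its underside.

How it is judged (in metres and radians):
On the way, in this order (a step that is already met when the one before it is completed fails the run):
1. the shuttle is slid to the green unloading end with the rack still seated in it (value of joint shuttle above 0.14 m and z of rack_grip in the frame of shuttle_seat below 0.112 m and horizontal distance between rack_grip and shuttle_seat below 0.008 m), for 0.2 s.
2. the rack is lifted straight up clear of the shuttle, held in the fingers (z of rack_grip in the frame of shuttle_seat above 0.165 m and horizontal distance between rack_grip and shuttle_seat below 0.06 m and contact force between the fingers and rack above 1 N), for 0.2 s.
At the end, for the whole second after the job is handed in: Shuttle at the green end (0.140 m or more); rack held in the fingers 60 to 160 mm above its seat, within 60 mm of straight above it, level within 0.10 rad and still (0.02 m/s, 0.15 rad/s), not touching the collector, all its vials standing in it (all of step 2 and value of joint shuttle above 0.14 m and z of rack_grip in the frame of shuttle_seat below 0.265 m and angle between rack's own z axis and vertical below 0.1 rad and linear speed of rack below 0.02 m/s and angular speed of rack below 0.15 rad/s and contact force between collector and rack below 0.1 N and z of each of vial_a, vial_b, vial_c, vial_d, vial_e, vial_f, vial_g, vial_h in the frame of rack below 0.012 m and distance between each of vial_a, vial_b, vial_c, vial_d, vial_e, vial_f, vial_g, vial_h and rack below 0.07 m); the arm keeps its last pose, push and grip.
It fails at once if the rack is lifted out before the shuttle is at the unloading end (value of joint shuttle below 0.135 m and z of rack_grip in the frame of shuttle_seat above 0.115 m).
It fails at once if the dropper is touched (contact force between dropper and anything else above 1 N).
It fails at once if the rack is tipped by more than 0.3 rad (angle between rack's own z axis and vertical above 0.3 rad).
It fails at once if another thing on the bench is moved by more than 30 mm or knocked over (distance of any of petri_dish, tape_roll, orange_tube, marker, notes from where it was at the start of the episode above 0.03 m or angle between orange_tube's own z axis and vertical above 0.5 rad).
It also fails if it takes over 53 s, if anything falls off the work surface, if the arm or the gripper's body presses on something with over 40 N, if the wrist force passes 120 N, or if a joint passes its speed limit or range.

## Working session

There is one attempt and no reset: what is moved stays moved. The work goes in short steps, Python scripts to look and compute and a shell command to move; the robot and the scene stay as the last step left them, time stands still between calls to the robot, and variables do not carry over. Pictures are saved under pics/ and viewed, at most 10 in all, crops included, and the job is handed in when it is done.

```bash
mkdir -p pics; cat > h.py <<'E'
import numpy as np,cv2
from station import arm
def snap(n,f=None):
    c=arm.calibration(n); im,d=arm.read_camera(n)
    if f: cv2.imwrite('pics/'+f,im)
    return c,im,d
def pts(c,d):
    v,u=np.mgrid[:d.shape[0],:d.shape[1]]
    P=np.stack([(u-c['cx'])/c['fx']*d,(v-c['cy'])/c['fy']*d,d],-1)
    T=np.array(c['pose']); return P@T[:3,:3].T+T[:3,3]
E
python3 - <<'E'
from h import *
for n in('scene','side'):
    c,im,d=snap(n,n+'0.png'); np.savez('/tmp/'+n,im=im,d=d,T=c['pose'],k=[c[x] for x in('fx','fy','cx','cy')])
    print(n,np.round(c['pose'],3).tolist(),c['fx'])
s=arm.read_state();print(s['eef_pos'],s['eef_rot'],s['time'])
E
```

```text
scene [[-0.47, -0.506, 0.723, -0.195], [-0.883, 0.278, -0.379, 0.528], [-0.009, -0.816, -0.577, 0.72], [0.0, 0.0, 0.0, 1.0]] 451.1952687760736
side [[0.804, -0.282, 0.523, -0.054], [-0.594, -0.388, 0.705, -0.729], [0.004, -0.878, -0.479, 0.705], [0.0, 0.0, 0.0, 1.0]] 507.73105921419415
[ 6.49568730e-01 -1.41026456e-05  2.30494651e-01] [-1.79913472e+02  3.53274199e-03  8.99990453e+01] 0.1
```

View pics/scene0.png

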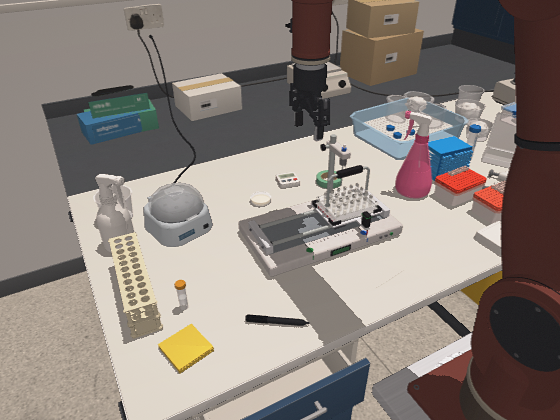

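View pics/side0.png

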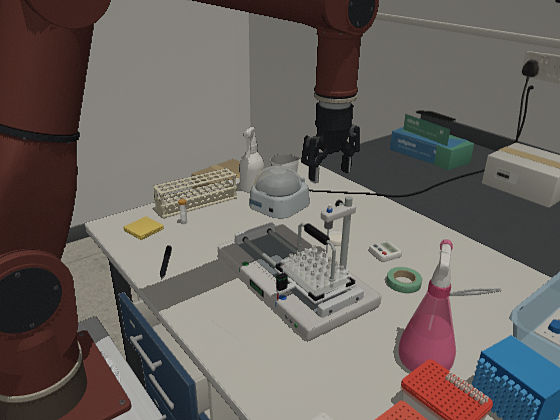

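The scene view shows the black handle at (350,171), the thumb grip at (366,218) and the dropper column at (332,165). In the side view the handle is at (315,233) and the grip at (281,283).

```bash
python3 - <<'E'
from h import *
for n,hb,gb in(('scene',(333,160,372,182),(356,208,376,236)),('side',(298,218,334,250),(272,270,292,294))):
    z=np.load(f'/tmp/{n}.npz');c=dict(zip(('fx','fy','cx','cy'),z['k']));c['pose']=z['T'];im=z['im'];d=z['d']
    P=pts(c,d);dark=(im.max(2)<60)&(d>0)
    for nm,b,zl in(('handle',hb,(.14,.19)),('grip',gb,(.06,.11))):
        m=np.zeros_like(dark);m[b[1]:b[3],b[0]:b[2]]=1
        q=P[m&dark];q=q[(q[:,2]>zl[0])&(q[:,2]<zl[1])]
        if len(q)<5: print(n,nm,len(q));continue
        r=cv2.minAreaRect(q[:,:2].astype(np.float32))
        w,v=np.linalg.eigh(np.cov(q[:,:2].T));
        print(n,nm,len(q),'mean',q.mean(0).round(4),'min',q.min(0).round(3),'max',q.max(0).round(3),'rect',np.round(r[0],4),np.round(r[1],3),'ang',np.degrees(np.arctan2(v[1,1],v[0,1])).round(1))
    # collector white top deck z 0.034
    hsv=cv2.cvtColor(im,cv2.COLOR_BGR2HSV)
    for nm,lo,hi in(('green',(40,120,40),(85,255,255)),('blue',(100,150,50),(130,255,255))):
        m=(cv2.inRange(hsv,lo,hi)>0)&(d>0)&(P[...,2]>.02)&(P[...,2]<.12)&(P[...,0]>.4)&(P[...,0]<.75)&(abs(P[...,1])<.35)
        k,l,s,ce=cv2.connectedComponentsWithStats(m.astype(np.uint8))
        for i in range(1,k):
            if s[i,4]>4: print(n,nm,s[i].tolist(),P[l==i].mean(0).round(4))
E
```

```text
scene handle 184 mean [ 0.5555 -0.0612  0.1665] min [ 0.55  -0.096  0.156] max [ 0.582 -0.026  0.174] rect [ 0.5666 -0.0617] [0.07  0.032] ang 87.3
scene grip 119 mean [ 0.4706 -0.0585  0.0797] min [ 0.462 -0.114  0.06 ] max [ 0.505 -0.051  0.096] rect [ 0.4892 -0.0793] [0.02  0.074] ang 124.5
scene green [366, 217, 5, 2, 5] [ 0.4627 -0.0564  0.0897]
scene green [307, 248, 6, 4, 20] [0.4846 0.0889 0.0345]
scene blue [361, 231, 5, 4, 17] [ 0.4773 -0.0599  0.0346]
side handle 272 mean [ 0.561  -0.0708  0.169 ] min [ 0.551 -0.103  0.157] max [ 0.594 -0.032  0.187] rect [ 0.5581 -0.0674] [0.049 0.058] ang 90.1
side grip 178 mean [ 0.4724 -0.0642  0.0802] min [ 0.461 -0.072  0.06 ] max [ 0.515 -0.011  0.096] rect [ 0.4904 -0.0421] [0.075 0.023] ang 46.9
side green [242, 262, 6, 4, 13] [0.4835 0.0872 0.0352]
side green [283, 277, 4, 3, 6] [ 0.4776 -0.0682  0.0882]
side green [277, 278, 5, 3, 6] [ 0.4662 -0.0656  0.0882]
side green [251, 282, 8, 7, 11] [0.4628 0.0186 0.0231]
side blue [279, 296, 7, 4, 25] [ 0.4769 -0.063   0.0352]
```

```bash
python3 - <<'E'
from h import *
s=arm.read_state();c=arm.calibration('wrist');T=np.array(c['pose']);print(T.round(3)[:3],T[:3,3]-s['eef_pos'])
E
python3 -m pendant '{"linear":[[0,0,1],[0,0,1],[-1,0,0.5],[-1,0,0],[-1,0,0],[-1,0,0],[-1,-0.5,0],[-1,-0.5,0],[-1,-0.5,0],[-1,-0.5,0]],"angular":[[0,0,0],[0,0,0],[0,0,0],[0,0,0],[0,0,0],[0,0,0],[0,0,0],[0,0,0],[0,0,0],[0,0,0]]}' 0.6
```

```text
[[ 1.    -0.001 -0.001  0.649]
 [-0.001 -0.952 -0.305  0.079]
 [-0.001  0.305 -0.952  0.373]] [-0.00092424  0.07884198  0.14294883]
time: 1.35
eef_pos: [0.4891, -0.0403, 0.281]
eef_rot: [-180.0, -0.0, 90.0]
force: [-0.2, 0.2, -0.1]
finger_gap: 0.0513
finger_force: 0.0
```

```bash
Z='x'; python3 -m pendant '{"linear":[[-0.4,-0.5,0],[-0.4,-0.5,0],[0,0,0],[0,0,0],[0,0,0],[0,0,0],[0,0,0],[0,0,0],[0,0,0]],"angular":[[0,0,1],[0,0,1],[0,0,1],[0,0,1],[0,0,1],[0,0,1],[0,0,1],[0,0,1],[0,0,1]]}'
python3 -m pendant '{"linear":[[0,0,0],[0,0,0],[0,0,0],[0,0,0],[0,0,0],[0,0,-0.5],[0,0,-1],[0,0,-1],[0,0,-1],[0,0,-0.5]],"angular":[[0,0,1],[0,0,1],[0,0,1],[0,0,1],[0,0,1],[0,0,1],[0,0,1],[0,0,1],[0,0,0.48],[0,0,0]]}'
python3 - <<'E'
from h import *
c,im,d=snap('wrist','w1.png');P=pts(c,d)
np.savez('/tmp/w1',im=im,d=d,P=P)
hsv=cv2.cvtColor(im,cv2.COLOR_BGR2HSV)
m=(cv2.inRange(hsv,(40,100,40),(85,255,255))>0)&(d>0)&(P[...,2]>.02)
k,l,s,ce=cv2.connectedComponentsWithStats(m.astype(np.uint8))
for i in range(1,k):
    if s[i,4]>15: print(s[i].tolist(),P[l==i].mean(0).round(4))
st=arm.read_state();print(st['eef_pos'],st['eef_rot'])
E
```

```text
time: 2.48
eef_pos: [0.4737, -0.06, 0.281]
eef_rot: [-180.0, -0.0, 135.2]
force: [0.6, 0.0, -0.1]
finger_gap: 0.0515
finger_force: 0.0
time: 3.72
eef_pos: [0.4733, -0.06, 0.2001]
eef_rot: [-180.0, -0.1, 177.4]
force: [-1.0, 0.3, 0.4]
finger_gap: 0.0511
finger_force: 0.0
[425, 189, 15, 14, 161] [0.4822 0.0888 0.0349]
[ 0.47302753 -0.05998715  0.19934957] [-1.79988246e+02 -1.48985206e-01  1.77343984e+02]
```

View pics/w1.png

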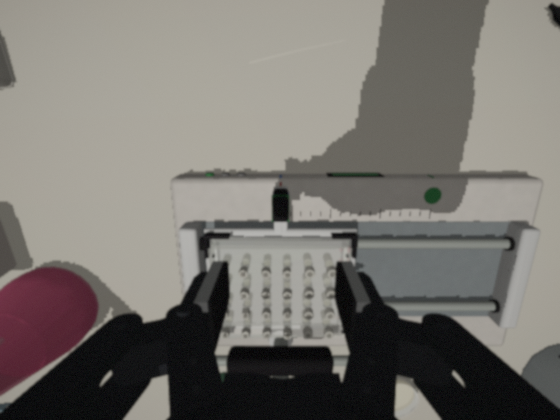

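The wrist view shows the thumb grip at (281,205), the green mark at (432,195) and the handle at about (280,358). The deck edges run level in the picture, so the yaw is right.

```bash
python3 - <<'E'
from h import *
z=np.load('/tmp/w1.npz');im,d,P=z['im'],z['d'],z['P'];dark=(im.max(2)<60)&(d>0)
for nm,b,zl in(('grip',(266,180,296,230),(.085,.105)),('handle',(225,340,335,380),(.15,.185))):
    m=np.zeros_like(dark);m[b[1]:b[3],b[0]:b[2]]=1
    q=P[m&dark];print(nm,len(q),q[:,2].min(),q[:,2].max() if len(q) else 0)
    q=q[(q[:,2]>zl[0])&(q[:,2]<zl[1])]
    if len(q)>5:
        r=cv2.minAreaRect(q[:,:2].astype(np.float32));print(len(q),q.mean(0).round(4),np.round(r[0],4),np.round(r[1],4),r[2])
E
```

```text
grip 497 0.03432862847236845 0.09644617745912748
415 [ 0.4699 -0.0604  0.0934] [ 0.4708 -0.0603] [0.0123 0.0204] 87.53740692138672
handle 3454 0.05825856604566687 0.27662611625068284
2823 [ 0.5534 -0.0646  0.1684] [ 0.5565 -0.0647] [0.0712 0.0145] 88.33785247802734
```

```bash
python3 -m pendant '{"linear":[[-0.1,0,-1],[0,0,-1],[0,0,-1],[0,0,-1],[0,0,-1],[0,0,-1],[0,0,-0.9],[0,0,0],[0,0,0]],"angular":[[0,0,0],[0,0,0],[0,0,0],[0,0,0],[0,0,0],[0,0,0],[0,0,0],[0,0,0],[0,0,0]]}'
python3 -m pendant '{"linear":[[0,0,0],[0,0,0],[0,0,0],[0,0,0],[0,0,0]],"angular":[[0,0,0],[0,0,0],[0,0,0],[0,0,0],[0,0,0]]}' 0 40
```

```text
time: 4.9
eef_pos: [0.4726, -0.06, 0.0642]
eef_rot: [180.0, 0.1, 177.4]
force: [-0.0, -1.0, 1.6]
finger_gap: 0.0511
finger_force: 0.0
time: 5.52
eef_pos: [0.4724, -0.0602, 0.064]
eef_rot: [-180.0, 0.1, 177.4]
force: [-1.1, -0.2, 5.9]
finger_gap: 0.0133
finger_force: 40.2
```

```bash
python3 -m pendant '{"linear":[[0.01,0.2,0],[0.02,0.4,0],[0.02,0.4,0],[0.02,0.4,0],[0.02,0.4,0],[0.02,0.4,0],[0.02,0.4,0],[0.02,0.4,0],[0.02,0.4,0],[0.02,0.4,0]],"angular":[[0,0,0],[0,0,0],[0,0,0],[0,0,0],[0,0,0],[0,0,0],[0,0,0],[0,0,0],[0,0,0],[0,0,0]]}'
python3 -m pendant '{"linear":[[0.02,0.4,0],[0.02,0.4,0],[0.02,0.4,0],[0.02,0.4,0],[0.02,0.4,0],[0.02,0.4,0],[0.02,0.4,0],[0.02,0.4,0],[0.01,0.3,0],[0.01,0.2,0]],"angular":[[0,0,0],[0,0,0],[0,0,0],[0,0,0],[0,0,0],[0,0,0],[0,0,0],[0,0,0],[0,0,0],[0,0,0]]}'
python3 -m pendant '{"linear":[[0,0,0],[0,0,0]],"angular":[[0,0,0],[0,0,0]]}'
```

```text
time: 6.78
eef_pos: [0.4759, 0.0157, 0.064]
eef_rot: [-180.0, 0.0, 177.4]
force: [-3.2, -2.9, 7.8]
finger_gap: 0.0134
finger_force: 40.6
time: 8.02
eef_pos: [0.4793, 0.0886, 0.064]
eef_rot: [-179.9, -0.0, 177.4]
force: [-5.7, -14.5, 14.3]
finger_gap: 0.013
finger_force: 41.8
time: 8.28
eef_pos: [0.4793, 0.0885, 0.064]
eef_rot: [-179.9, -0.0, 177.3]
force: [-5.0, -6.7, 10.3]
finger_gap: 0.0134
finger_force: 41.3
```

```bash
python3 -m pendant '{"linear":[[0,0,0],[0,0,0],[0,0,0],[0,0,0],[0,0,1],[0,0,1],[0,0,1],[0,0,1],[0,0,1],[0,0,1]],"angular":[[0,0,0],[0,0,0],[0,0,0],[0,0,0],[0,0,0],[0,0,0],[0,0,0],[0,0,0],[0,0,0],[0,0,0]]}' 0.6
python3 -m pendant '{"linear":[[0,0,1],[0,0,1],[0,0,1],[0,0,1],[0,0,0.5],[0,0,0],[0,0,0],[0,0,0],[0,0,0],[0,0,0]],"angular":[[0,0,0],[0,0,0],[0,0,-1],[0,0,-1],[0,0,-1],[0,0,-1],[0,0,-1],[0,0,-1],[0,0,-1],[0,0,-1]]}'
python3 -m pendant '{"linear":[[0.5,0,0],[0.5,0,0],[0.5,0,0],[0.5,0,0],[0.5,0,0],[0.5,0,0],[0.5,0,0],[0.5,0,0],[0,0,0],[0,0,0]],"angular":[[0,0,-1],[0,0,-1],[0,0,-1],[0,0,-1],[0,0,-1],[0,0,-1],[0,0,-1],[0,0,-1],[0,0,-1],[0,0,-1]]}'
python3 - <<'E'
from h import *
st=arm.read_state();print(st['eef_pos'],st['eef_rot'])
for n,nm in(('wrist','w2.png'),('scene','s2.png'),('side','d2.png')):
    c,im,d=snap(n,nm);P=pts(c,d);dark=(im.max(2)<60)&(d>0)
    m=dark&(P[...,2]>.155)&(P[...,2]<.18)&(abs(P[...,0]-.563)<.03)&(abs(P[...,1]-.084)<.05)
    q=P[m]; print(n,len(q))
    if len(q)>5:
        r=cv2.minAreaRect(q[:,:2].astype(np.float32));print(q.mean(0).round(4),np.round(r[0],4),np.round(r[1],4),r[2])
    hsv=cv2.cvtColor(im,cv2.COLOR_BGR2HSV)
    m=dark&(P[...,2]>.085)&(P[...,2]<.105)&(abs(P[...,0]-.478)<.03)&(abs(P[...,1]-.089)<.03)
    if m.sum()>5: print('grip',m.sum(),P[m].mean(0).round(4))
cv2.imwrite('pics/c2.png',np.hstack([cv2.imread('pics/w2.png')[::1],cv2.imread('pics/d2.png')])[:, ::1] if 0 else cv2.resize(np.hstack([cv2.imread('pics/w2.png'),cv2.imread('pics/d2.png')]),(800,300)))
E
```

```text
time: 9.52
eef_pos: [0.4793, 0.09, 0.1839]
eef_rot: [-180.0, -0.0, 177.4]
force: [0.2, -0.4, 0.8]
finger_gap: 0.051
finger_force: 0.0
time: 10.78
eef_pos: [0.4793, 0.09, 0.2732]
eef_rot: [-180.0, -0.0, 137.2]
force: [1.0, 0.4, 0.6]
finger_gap: 0.0511
finger_force: 0.0
time: 12.02
eef_pos: [0.5594, 0.09, 0.273]
eef_rot: [-180.0, 0.0, 87.2]
force: [0.7, -0.2, -0.1]
finger_gap: 0.0512
finger_force: 0.0
[0.55937571 0.09003895 0.27300263] [-1.79969251e+02  9.52952750e-03  8.72380046e+01]
wrist 1304
[0.5649 0.0885 0.1717] [0.5647 0.0863] [0.0706 0.0133] 86.96371459960938
grip 274 [0.481  0.0911 0.093 ]
scene 213
[0.5622 0.0886 0.1669] [0.5641 0.0873] [0.0719 0.0136] 87.13822174072266
grip 47 [0.4768 0.0922 0.092 ]
side 167
[0.5632 0.0788 0.167 ] [0.5648 0.082 ] [0.0731 0.0117] 86.75749206542969
grip 55 [0.4806 0.0843 0.0916]
```

View pics/c2.png

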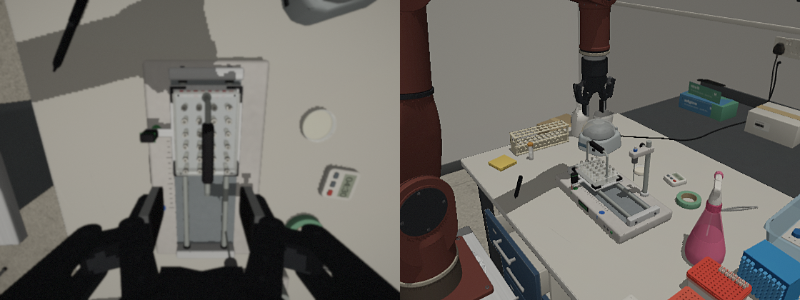

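The wrist view (left) shows the handle seated over the rack at the left end. The side view shows the shuttle against its left end block, clear of the dropper.

```bash
python3 -m pendant '{"linear":[[0.26,-0.23,-1],[0,0,-1],[0,0,-1],[0,0,-1],[0,0,-1],[0,0,-1],[0,0,-0.45],[0,0,0],[0,0,0]],"angular":[[0,0,0],[0,0,0],[0,0,0],[0,0,0],[0,0,0],[0,0,0],[0,0,0],[0,0,0],[0,0,0]]}'
python3 -m pendant '{"linear":[[0,0,0],[0,0,0],[0,0,0],[0,0,0],[0,0,0],[0,0,0]],"angular":[[0,0,0],[0,0,0],[0,0,0],[0,0,0],[0,0,0],[0,0,0]]}' 0 80
```

```text
time: 13.3
eef_pos: [0.5651, 0.0855, 0.1452]
eef_rot: [179.9, -0.0, 87.4]
force: [0.5, 0.4, 1.0]
finger_gap: 0.0513
finger_force: 0.0
time: 14.05
eef_pos: [0.565, 0.0853, 0.1447]
eef_rot: [179.9, -0.0, 87.4]
force: [2.6, 0.0, 4.1]
finger_gap: 0.0127
finger_force: 79.0
```

Gripped. Lifting slowly, 100 mm in all.

```bash
python3 -m pendant '{"linear":[[0,0,0.1],[0,0,0.15],[0,0,0.2],[0,0,0.2],[0,0,0.2],[0,0,0.2],[0,0,0.2],[0,0,0.2],[0,0,0.2],[0,0,0.2]],"angular":[[0,0,0],[0,0,0],[0,0,0],[0,0,0],[0,0,0],[0,0,0],[0,0,0],[0,0,0],[0,0,0],[0,0,0]]}'
python3 - <<'E'
from h import *
a=snap('side')[1][120:320,150:400];cv2.imwrite('pics/l1.png',cv2.resize(a,None,fx=3,fy=3,interpolation=2)[:600,:750])
E
```

```text
time: 15.3
eef_pos: [0.5646, 0.0854, 0.1816]
eef_rot: [-180.0, 0.0, 87.4]
force: [0.4, 0.4, -4.4]
finger_gap: 0.0129
finger_force: 78.0
```

View pics/l1.png

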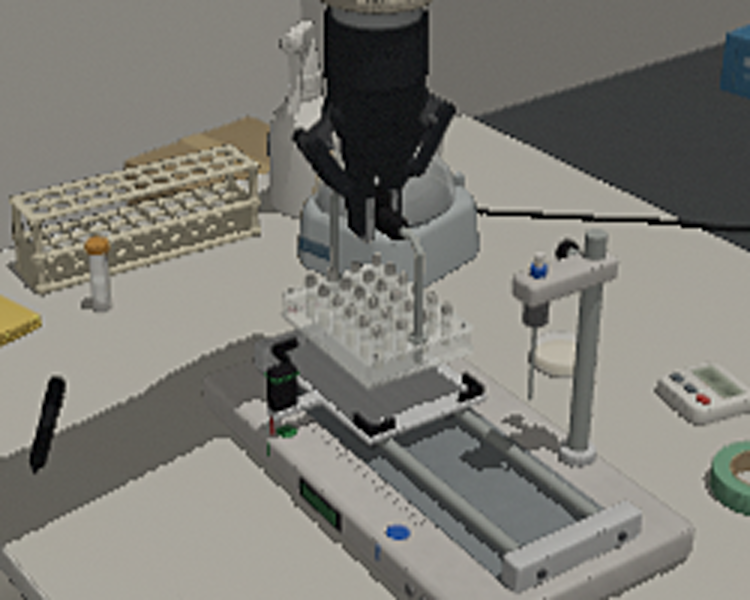

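The rack is clear of the shuttle at about (380,330) and looks level with its vials standing; the shuttle stands at the green mark (287,432). Lifting the rest of the way.

```bash
python3 -m pendant '{"linear":[[0,0,0.3],[0,0,0.4],[0,0,0.4],[0,0,0.4],[0,0,0.4],[0,0,0.4],[0,0,0.4],[0,0,0.25],[0,0,0.15],[0,0,0.05]],"angular":[[0,0,0],[0,0,0],[0,0,0],[0,0,0],[0,0,0],[0,0,0],[0,0,0],[0,0,0],[0,0,0],[0,0,0]]}'
python3 -m pendant '{"linear":[[0,0,0],[0,0,0],[0,0,0],[0,0,0],[0,0,0],[0,0,0],[0,0,0],[0,0,0]],"angular":[[0,0,0],[0,0,0],[0,0,0],[0,0,0],[0,0,0],[0,0,0],[0,0,0],[0,0,0]]}'
python3 - <<'E'
from h import *
for n in('scene','side'):
    c,im,d=snap(n,n+'3.png');P=pts(c,d)
    # level: fit plane to vial tops / rack deck (offset in z): bin by y
    m=(d>0)&(abs(P[...,0]-.565)<.05)&(abs(P[...,1]-.085)<.065)&(P[...,2]>.17)&(P[...,2]<.205)
    q=P[m];A=np.c_[q[:,:2]-[.565,.085],np.ones(len(q))]
    for _ in range(4):
        x=np.linalg.lstsq(A,q[:,2],rcond=None)[0];r=q[:,2]-A@x;k=abs(r)<1.5*r.std();A,q=A[k],q[k]
    print(n,m.sum(),len(q),x.round(3))
a=cv2.imread('pics/side3.png')[100:300,170:370];b=cv2.imread('pics/scene3.png')[70:270,220:420]
cv2.imwrite('pics/l2.png',cv2.resize(np.hstack([a,b]),(800,400),interpolation=2))
E
```

```text
time: 16.6
eef_pos: [0.5646, 0.0854, 0.2443]
eef_rot: [-180.0, 0.0, 87.4]
force: [-0.5, 0.1, -5.1]
finger_gap: 0.0129
finger_force: 78.0
time: 17.6
eef_pos: [0.5646, 0.0854, 0.2443]
eef_rot: [-180.0, -0.0, 87.4]
force: [-0.1, 0.3, -4.6]
finger_gap: 0.0128
finger_force: 78.0
scene 1411 787 [ 0.026 -0.006  0.182]
side 1298 684 [0.066 0.043 0.184]
```

View pics/l2.png

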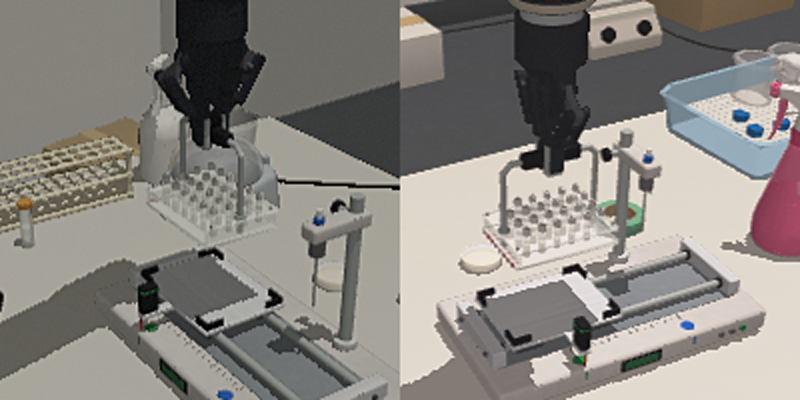

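Both views show the rack hanging about 10 cm above the shuttle with its vials in. The plane fits carry a viewing bias, so I'll compare them with the seated rack in the first pictures.

```bash
python3 - <<'E'
from h import *
def fit(P,d,cx,cy,z0):
    m=(d>0)&(abs(P[...,0]-cx)<.05)&(abs(P[...,1]-cy)<.065)&(P[...,2]>z0+.012)&(P[...,2]<z0+.047)
    q=P[m];A=np.c_[q[:,:2]-[cx,cy],np.ones(len(q))]
    for _ in range(4):
        x=np.linalg.lstsq(A,q[:,2],rcond=None)[0];r=q[:,2]-A@x;k=abs(r)<1.5*r.std();A,q=A[k],q[k]
    return len(q),x.round(3)
for n in('scene','side'):
    z=np.load(f'/tmp/{n}.npz');c=dict(zip(('fx','fy','cx','cy'),z['k']));c['pose']=z['T']
    print(n,'seated',fit(pts(c,z['d']),z['d'],.558,-.065,.058))
    c,im,d=snap(n);P=pts(c,d);print('held',fit(P,d,.565,.085,.158))
    m=(d>0)&(abs(P[...,0]-.565)<.03)&(abs(P[...,1]-.085)<.075)&(P[...,2]>.205)&(P[...,2]<.25)
    q=P[m]
    for s in(-1,1):
        w=q[(abs(s*(q[:,1]-.085)-.057)<.012)]
        if len(w)>8:
            e=np.linalg.svd(w-w.mean(0),full_matrices=False)[2][0];print(' post',s,len(w),w.mean(0).round(3),(e/e[2]).round(3))
E
```

```text
scene seated (666, array([ 0.016, -0.006,  0.082]))
held (770, array([ 0.03 , -0.008,  0.182]))
 post -1 56 [0.561 0.03  0.227] [-0.01   0.011  1.   ]
 post 1 54 [0.567 0.144 0.228] [-0.029 -0.014  1.   ]
side seated (929, array([0.019, 0.008, 0.083]))
held (709, array([0.076, 0.046, 0.185]))
 post -1 55 [0.562 0.025 0.228] [-0.052 -0.019  1.   ]
 post 1 53 [0.568 0.139 0.228] [-0.015 -0.036  1.   ]
```

```bash
python3 -c "
from station import arm
print(arm.sign_off())"
```

```text
the job is handed in; nothing more can be done
None
```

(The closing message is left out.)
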